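Blank off a transfer tank: seat the grooved adapter and lock both cam arms

ROBOT

A 6-joint arm with a two-finger parallel gripper is mounted at the origin on the work surface. World frame = base frame: x ahead of the robot, y to its left, z up, the work surface at z = 0. Lengths are in m, angles in rad, forces in N, time in s.
With the tool pointing down it reaches from about 0.3 to 0.875 m from the base axis. Payload 6.4 kg.
Tool frame: the origin (TCP) lies at the very end of the fingers, on their centre line; the grasp point (between the pads) lies 19 mm behind it; z points along the fingers, y is the direction in which the jaws open and shut (so a half turn about z gives the same grasp; the last joint's range is limited). The gripper opens to 85 mm and grips with 20 to 120 N. Pads are 22 mm wide; open, the fingers measure 114 mm over their backs; the gripper's body (76 mm by 85 mm) begins 54 mm behind the grasp point. The pads swing forward as they close: fully open they stand 13 mm farther back than shut.
Start: joints at [-1.447, 0.181, 1.607, -0, 1.354, -0.206], TCP at [0.186, -0.544, 0.231] pointing down, gripper open.
Joint ranges: [-2.99, 2.99], [-0.89, 2.07], [0.3, 2.58], [-1.14, 4.28], [0, 2.63], [-3.12, 3.12]. Speed limits (rad/s): [2.57, 2.57, 3.01, 3.14, 3.14, 3.14].

INTERFACE

Orientations are given as a 3x3 rotation matrix whose columns are the frame's x, y, z axes.
In Python, from cell import bot gives the robot as it stands. The module is installed in compiled form; this text tells all that it offers.
- The arm moves only by the shell command python3 -m jog 'ROWS' [OPENING] [FORCE]. ROWS is JSON, one flat list of numbers, 4 for each row, row after row: the shift along the tool's x, y, z in mm, then the turn about the tool's z in degrees. A call has 1 to 5 rows; each row shifts and turns the pose as measured when the row begins, along the tool's axes as they then stand; what a row does not reach is not made up. A row lasts 1/12 s, in which the tool goes at most 41.7 mm and 7.16 degrees, less where a joint would pass 70% of its speed; a pose out of reach is approached as far as the arm can. A call is refused whole if a number of a shift passes 41.7 or a number of a turn 7.16, either way. A call with a gripper value outside its range is refused whole. OPENING is the opening, from 0 (shut) to 1 (fully open), set as the call begins (- or left out, the last holds). The fingers move at their own pace and stop on an object; FORCE is the grip in N (left out, the last holds). Time passes only in rows, so rows that do not move let the fingers close. It gives the time, the measured TCP pose, the force and the opening at its end, in the units of the state.
- bot.get_state(): the state, without advancing time (a new reading comes with each control period).
- bot.grab_frame(name): name is "side" or "top" or "wrist"; returns the picture (384x512x3 uint8, red, green, blue); there is no depth.
- bot.camera_params(name): a dict with "camera_matrix" (3x3 intrinsics, pixels), "camera_from_world" (4x4, takes a point from world to camera coordinates). Camera axes: x right, y down, z forward; pixel columns grow to the right and rows downward; lengths in m; the calibration is good to about 2 mm. A picture is of the moment at which its call begins: read the wrist's pose just before it. camera_params takes no time and is no camera call; for the wrist camera it gives the pose at the moment of the call.
- bot.sign_off(): hands the job in, once; it reports no verdict.
The state is a dict: "clock": time; "qpos": joint angles; "joint_velocities": joint speeds; "joint_torque": joint torques, N m; "tcp_pos": TCP position; "tcp_rot": TCP orientation; "wrist_force": force on the tool from outside, world axes, zero at the start; "wrist_torque": the same for the moment, N m; "gripper_width": finger opening in m.
Only numpy, scipy, OpenCV 4.12 (cv2) and the standard library are available. Lean on these libraries where they do the work, as an engineer would, in place of code of your own. Each camera call takes 0.05 s, during which the arm holds its last target.

TASK

Put the brass grooved adapter into the mouth of the coupler on the blue tank and press it slowly and fully home by feel: firmly (about 10 N moves the seal) but without ramming it. Then swing the two red cam arms down together, neither running far ahead of the other, until both hang fully home against the coupler, and let go. Leave everything else on the bench where it is.

Things in the scene. Friction and masses are not known exactly. Their poses are not given: they have to be found in the camera images.
- plug: Brass adapter, loose, 0.25 kg, upright on the bench; origin centre of underside, z up its axis. Round, 67 mm tall: spigot 30 mm dia. from 0 to 21.7 mm (foot chamfered to 23 mm over 4 mm), cone narrowing to an 15 mm dia. groove (29.2 to 45.2 mm), flange 40 mm dia. (45.2 to 49 mm), grip knob 26 mm dia. (49 to 67 mm). Grip the knob from above.
- tank: Blue transfer tank, fixed, 220 x 180 mm (its x, y), 90 mm tall; origin centre of underside, z up. The aluminium coupler is clamped mouth-up in a dark sleeve on its top, axis exactly on the tank's z axis: a tube 44 mm outside with a 32.8 mm bore, no chamfer. Red cam arms on its +y and -y sides. Black carry handle 37 mm tall at x = -75 mm, black filler cap.
- outlet (a point): Point on the coupler's axis, 210 mm above the tank's origin: NOMINAL height of the cam pivots. The coupler is slid in its sleeve by hand: it stands up to 18 mm lower or higher, unmeasured, all its parts together. From its true pivots: rim 9 mm above; seal top 24 mm below, 36 mm below once pushed home. So the plug's underside is home 45 mm below the rim, the knob's top then 31 mm above the pivots.
- cam_left (a joint): Red cam arm on the tank's +y side; 0 = open stop (20 degrees above level), 0.35 = level, 1.92 rad = hanging straight down, home. Pivot 24 mm from the axis, parallel to the tank's x. Bar 14 mm wide, 8 mm thick, 56 mm long (seen-only pull ring to 74 mm). Takes 0.1 N m to swing (5 to 6 N at 18 mm from the pivot); stays where it is left.
- cam_right (a joint): Same arm on the -y side, same values. Locked, both hang along the coupler, 63 mm over their outer faces. An open gripper (inner gap 72 to 90 mm) straddling the adapter, fingers over the two arms, presses both down at once from above; closing it with the fingertips 15 to 30 mm below the pivots squeezes both home.
- seal (a joint): Travel of the black seal ring in the bore, m: 0 = as found, 0.012 = pushed fully down to its rigid stop by the adapter's underside. It takes about 10 N to push and stays where it is left; more force means the bottom (or the rim): go slowly (about 12 mm/s), stop at 15 to 25 N. With the adapter about 7 mm or more too high the cams jam on its spigot.
- dust_plug: Yellow plastic dust plug, 52 mm tall, flange 44 mm in diameter, no groove; loose, stands near the brass adapter (they may swap places). Leave alone. Origin centre of underside.
- tape_roll: Roll of tan packing tape lying flat, 90 mm in diameter, 48 mm tall. Leave alone. Origin centre of underside.
- spray_bottle: White bottle with red cap, 66 mm in diameter, 190 mm tall. Leave alone. Origin centre of underside.
- spanner: Steel spanner, 170 mm, lying flat. Leave alone.
- card_box: Closed cardboard box 60 x 80 x 45 mm. Leave alone. Origin centre of underside.
- spare_gasket: Black rubber gasket ring 48 mm in diameter, 6 mm thick, lying flat. Leave alone.

How it is judged:
On the way, in this order (a step that is already met when the one before it is completed fails the run):
1. the brass adapter stands in the coupler and has been pressed home (seal pushed down at least 10 of its 12 mm) while both cam arms are still up (value of joint seal above 0.01 m and horizontal distance between plug and tank below 0.004 m and value of joint each of cam_left, cam_right below 0.8 rad), for 0.1 s.
2. both cam arms are down (value of joint each of cam_left, cam_right above 1.67 rad), for 0.1 s.
At the end, for the whole second after the job is handed in: Both cam arms hang within 0.25 rad (about 14 degrees) of straight down, the brass adapter stands upright (within 0.1 rad) in the coupler, within 4 mm of its axis, its underside 150 to 200 mm above the tank's, pressed home (seal down at least 10 of 12 mm) and at rest, and is let go (all of step 2 and value of joint seal above 0.01 m and horizontal distance between plug and tank below 0.004 m and z of plug in the frame of tank between 0.15 and 0.2 m and angle between plug's own z axis and vertical below 0.1 rad and linear speed of plug below 0.02 m/s); the robot touches nothing.
It fails at once if one cam arm is swung well down (past 1.1 rad) while the other is still up (under 0.5 rad) ((value of joint cam_left above 1.1 rad and value of joint cam_right below 0.5 rad) or (value of joint cam_right above 1.1 rad and value of joint cam_left below 0.5 rad)).
It fails at once if the adapter is rammed into the coupler or the cams are forced against it (all contact forces between them over 50 N) (contact force between plug and tank above 50 N).
It fails at once if another thing on the bench is moved by over 20 mm (distance of any of dust_plug, tape_roll, spray_bottle, spanner, card_box, spare_gasket from where it was at the start of the episode above 0.02 m).
It also fails if it takes over 59 s, if anything falls off the work surface, if the arm or the gripper's body presses on something with over 40 N, if the wrist force passes 120 N, or if a joint passes its speed limit or range.

## Working session

There is one attempt and no reset: what is moved stays moved. The work goes in short steps, Python scripts to look and compute and a shell command to move; the robot and the scene stay as the last step left them, time stands still between calls to the robot, and variables do not carry over. Pictures are saved under pics/ and viewed, and the job is handed in when it is done.

```bash
mkdir -p pics; python3 - <<'E'
from cell import bot
import cv2
print(bot.get_state())
for n in("side","top","wrist"):
    p=bot.camera_params(n);print(n,p)
    cv2.imwrite(f"pics/{n}0.png",bot.grab_frame(n)[:,:,::-1])
E
```

```text
{'clock': 0.0, 'qpos': array([-1.44727185e+00,  1.81553264e-01,  1.60798929e+00,  1.25226666e-05,
        1.35380246e+00, -2.06324702e-01]), 'joint_velocities': array([-0.00038611,  0.0006413 , -0.00021707, -0.0008095 ,  0.00142793,
        0.00122786]), 'joint_torque': array([-9.17356192e-04, -4.44874763e+01, -3.51337016e+01, -3.00418515e-04,
        9.26828769e-03, -1.60837965e-05]), 'tcp_pos': array([ 0.1861811 , -0.54344839,  0.23038633]), 'tcp_rot': array([[ 9.46092119e-01,  3.23897610e-01, -2.03773648e-04],
       [ 3.23897462e-01, -9.46090590e-01,  1.74051597e-03],
       [ 3.70960632e-04, -1.71269021e-03, -9.99998465e-01]]), 'wrist_force': array([-0.46166993, -0.21306529,  0.28445198]), 'wrist_torque': array([-0.02194997, -0.01133929, -0.00084516]), 'gripper_width': 0.08543460662204286}
side {'camera_matrix': array([[391.88905199,   0.        , 255.22071045],
       [  0.        , 391.88905199, 188.85963327],
       [  0.        ,   0.        ,   1.        ]]), 'camera_from_world': array([[ 0.98237206, -0.18692629,  0.00192233, -0.54749432],
       [-0.11466411, -0.61066338, 
[... 340 characters left out ...]
_world': array([[-0.00399501, -0.99995731,  0.00833191, -0.01818828],
       [-0.98087635,  0.00229716, -0.19461839,  0.56223134],
       [ 0.19459094, -0.00895008, -0.98084365,  1.48692866],
       [ 0.        ,  0.        ,  0.        ,  1.        ]])}
wrist {'camera_matrix': array([[292.8689301 ,   0.        , 255.9950404 ],
       [  0.        , 292.8689301 , 196.46679398],
       [  0.        ,   0.        ,   1.        ]]), 'camera_from_world': array([[ 0.3240935 , -0.94602356, -0.00168115, -0.57425728],
       [-0.89794774, -0.30818178,  0.31418761, -0.04151657],
       [-0.29774698, -0.10031657, -0.94935943,  0.38071571],
       [ 0.        ,  0.        ,  0.        ,  1.        ]])}
```

View pics/side0.png

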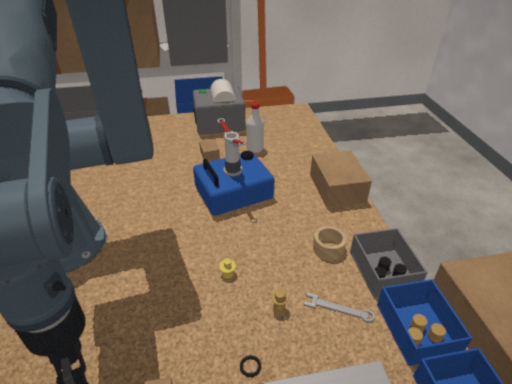

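View pics/top0.png

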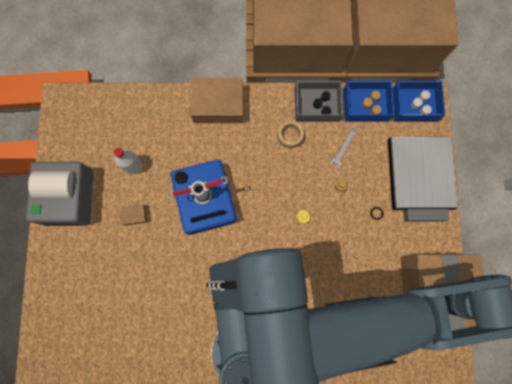

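View pics/wrist0.png

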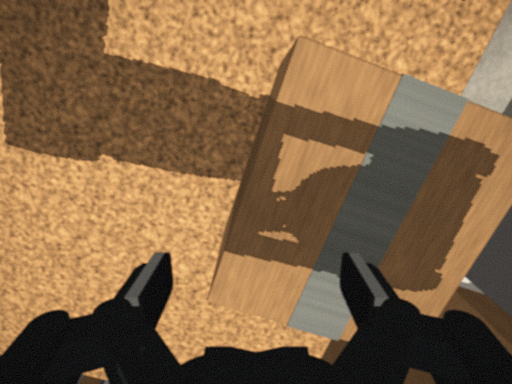

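The side view shows the brass adapter at about (280,300), the yellow dust plug at (228,269) and the tank at (235,180). In the top view they are at (341,185), (303,216) and (203,196). Next I'll zoom in and measure.

```bash
python3 - <<'E'
import cv2,numpy as np
s=cv2.imread("pics/side0.png");t=cv2.imread("pics/top0.png")
def c(i,u,v,w,h,k): return cv2.resize(i[v:v+h,u:u+w],None,fx=k,fy=k,interpolation=cv2.INTER_CUBIC)
A=c(s,185,105,100,110,5)
cv2.imwrite("pics/a.png",A)
cv2.imwrite("pics/b.png",np.hstack([c(t,160,150,100,90,5),c(t,315,160,50,90,5)]))
cv2.imwrite("pics/c.png",c(s,255,275,60,60,8))
E
```

```text
(no output)
```

View pics/a.png

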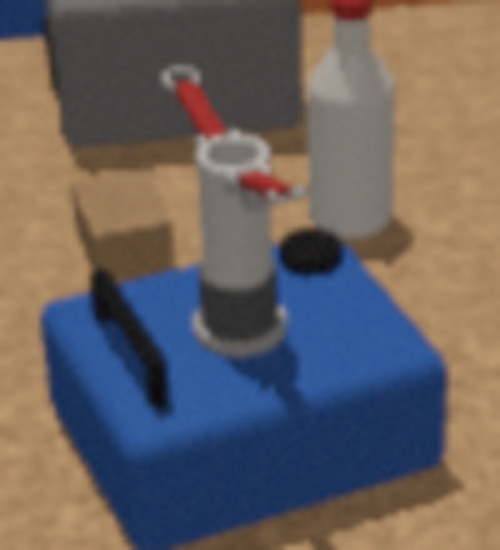

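View pics/b.png

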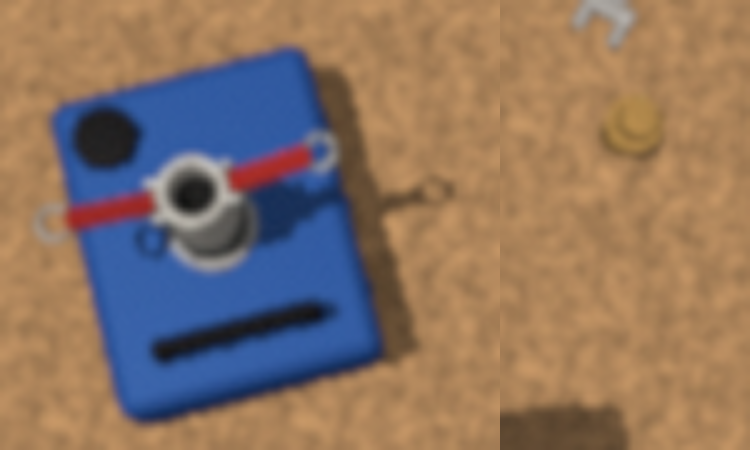

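View pics/c.png

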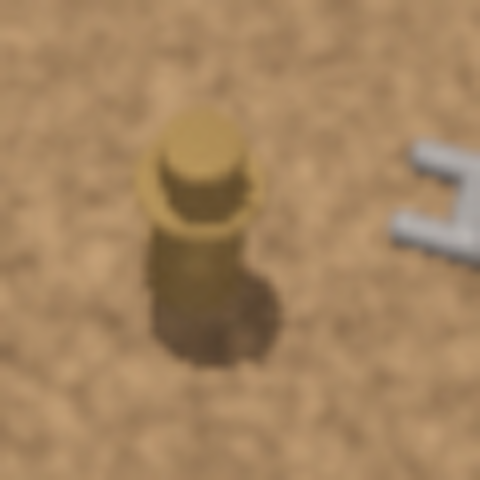

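```bash
cat > h.py <<'E'
import numpy as np, cv2
from cell import bot
def ray(n,uv,P=None):
    P=P or bot.camera_params(n);K=P["camera_matrix"];T=P["camera_from_world"]
    R,t=T[:3,:3],T[:3,3]; d=R.T@np.linalg.inv(K)@[uv[0],uv[1],1]; return -R.T@t,d/np.linalg.norm(d)
def plane(n,uv,z,P=None):
    o,d=ray(n,uv,P);return o+d*(z-o[2])/d[2]
def tri(L):
    A=np.zeros((3,3));b=np.zeros(3)
    for n,uv in L:
        o,d=ray(n,uv);M=np.eye(3)-np.outer(d,d);A+=M;b+=M@o
    p=np.linalg.solve(A,b);return p,[round(float(np.linalg.norm(np.cross(p-ray(n,uv)[0],ray(n,uv)[1])))*1e3,2) for n,uv in L]
E
python3 - <<'E'
from h import *
print("knob",tri([("side",(280.0,292.5)),("top",(342.0,183.2))]))
print("z67",plane("side",(280.0,292.5),.067),plane("top",(342.0,183.2),.067))
m=tri([("side",(231.9,135.2)),("top",(197.8,187.8))]);print("mouth",m)
t=cv2.imread("pics/top0.png");hsv=cv2.cvtColor(t,cv2.COLOR_BGR2HSV)
r=((hsv[...,0]<8)|(hsv[...,0]>172))&(hsv[...,1]>140);r[:150]=0;r[240:]=0;r[:,:165]=0;r[:,260:]=0
ys,xs=np.nonzero(r);print(len(xs))
P=np.array([plane("top",(x,y),.215)[:2] for x,y in zip(xs,ys)])
c=P.mean(0);u=np.linalg.svd(P-c)[2][0];print("arms",c,u,np.degrees(np.arctan2(u[1],u[0])))
b=(hsv[...,0]>100)&(hsv[...,0]<125)&(hsv[...,1]>150);b[:140]=0;b[250:]=0;b[:,:150]=0;b[:,260:]=0
cn=max(cv2.findContours(b.astype('uint8'),0,2)[0],key=cv2.contourArea)
Q=np.array([plane("top",p[0],.09)[:2] for p in cn],dtype=np.float32)
print("tank",cv2.minAreaRect(Q*1000))
E
```

```text
knob (array([ 0.55446483, -0.32794923,  0.06330701]), [0.33, 0.33])
z67 [ 0.55332736 -0.3306458   0.067     ] [ 0.55408255 -0.3271809   0.067     ]
mouth (array([0.5120291 , 0.14423664, 0.21902503]), [0.69, 0.69])
112
arms [0.51297332 0.14375716] [-0.25771571  0.96622079] 104.93456368813786
tank ((465.18414306640625, 129.9723358154297), (129.5448455810547, 172.0858917236328), 15.13844108581543)
```

The knob top triangulates to z=0.063 against 0.067 expected, so I'll refine that from the wrist. The mouth is near (0.512, 0.144, 0.219) and the tank yaw is about 15°. I'll move over the adapter now.

```bash
python3 -m jog '[41,-8,0,4,41,-8,0,0,41,-8,0,0,41,-8,0,0,41,-8,0,0]' 1 30; python3 -m jog '[41,-8,0,0,41,-8,0,0,41,-8,0,0,41,-8,0,0,0,0,0,0]'
python3 - <<'E'
from h import *
P=bot.camera_params("wrist");s=bot.get_state();print(s["tcp_pos"],s["tcp_rot"])
f=bot.grab_frame("wrist");cv2.imwrite("pics/w1.png",f[:,:,::-1])
T=P["camera_from_world"];K=P["camera_matrix"]
q=K@(T@[.554,-.328,.067,1])[:3];print(q[:2]/q[2])
E
```

```text
clock: 0.57
tcp_pos: [0.3691, -0.4527, 0.2285]
tcp_rot: [[0.971, 0.239, -0.004], [0.239, -0.971, 0.002], [-0.003, -0.003, -1.0]]
wrist_force: [-0.3, -0.8, 0.1]
gripper_width: 0.0851
clock: 0.98
tcp_pos: [0.5252, -0.3761, 0.2266]
tcp_rot: [[0.97, 0.244, -0.003], [0.244, -0.97, 0.005], [-0.001, -0.005, -1.0]]
wrist_force: [-0.2, -0.4, -0.0]
gripper_width: 0.0854
[ 0.52523784 -0.37611468  0.2265808 ] [[ 0.96983774  0.24373843 -0.00251569]
 [ 0.24374804 -0.96982696  0.00475048]
 [-0.00128191 -0.00522039 -0.99998555]]
[217.98508762 141.02456513]
```

View pics/w1.png

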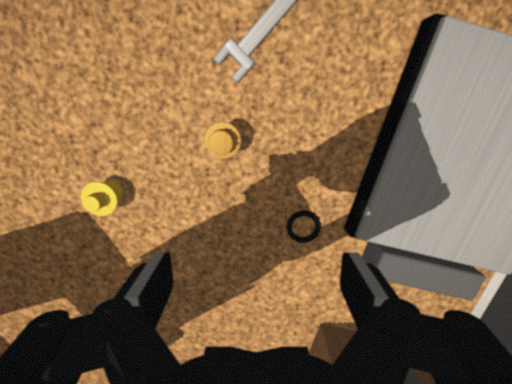

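```bash
python3 - <<'E'
import cv2
s=cv2.imread("pics/w1.png")
cv2.imwrite("pics/d.png",cv2.resize(s[115:170,190:260],None,fx=9,fy=9,interpolation=cv2.INTER_CUBIC))
E
```

```text
(no output)
```

View pics/d.png

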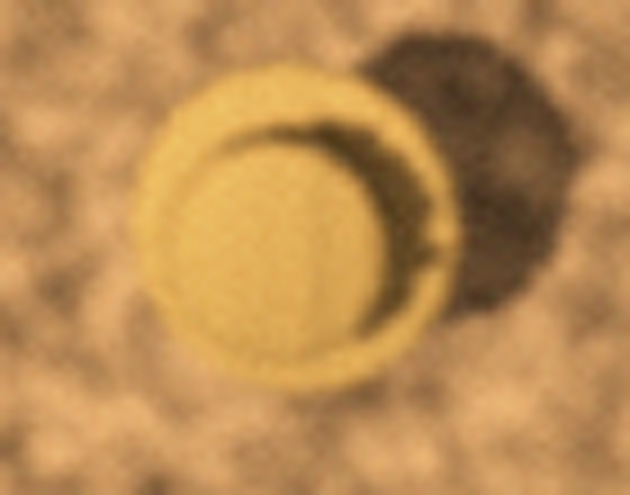

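```bash
python3 - <<'E'
from h import *
P=bot.camera_params("wrist")
print(plane("wrist",(222.4,139.8),.049),plane("wrist",(220.3,142.1),.067))
p=(plane("wrist",(222.4,139.8),.049)+plane("wrist",(220.3,142.1),.067))/2
s=bot.get_state();print((s["tcp_rot"].T@(p-s["tcp_pos"]))*1e3)
E
```

```text
[ 0.55083199 -0.33213707  0.049     ] [ 0.55087045 -0.3320315   0.067     ]
[ 38.78407527 -36.31696061 168.29275663]
```

```bash
python3 -m jog '[20,-18,20,0,19,-18,25,0,0,0,30,0,0,0,10,0,0,0,0,0]'
python3 - <<'E'
from h import *
P=bot.camera_params("wrist");s=bot.get_state();print(s["tcp_pos"],s["tcp_rot"])
f=bot.grab_frame("wrist");cv2.imwrite("pics/w2.png",f[:,:,::-1])
T=P["camera_from_world"];K=P["camera_matrix"]
q=K@(T@[.5508,-.332,.067,1])[:3];print(q[:2]/q[2])
E
```

```text
clock: 1.45
tcp_pos: [0.5509, -0.3341, 0.1394]
tcp_rot: [[0.97, 0.243, -0.005], [0.243, -0.97, 0.0], [-0.005, -0.002, -1.0]]
wrist_force: [-0.8, -0.6, 0.5]
gripper_width: 0.0851
[ 0.55092562 -0.33409437  0.13942566] [[ 9.70088866e-01  2.42699935e-01 -4.93285386e-03]
 [ 2.42705123e-01 -9.70099995e-01  4.72624677e-04]
 [-4.67065553e-03 -1.65571684e-03 -9.99987722e-01]]
[253.30574223 206.35581088]
```

View pics/w2.png

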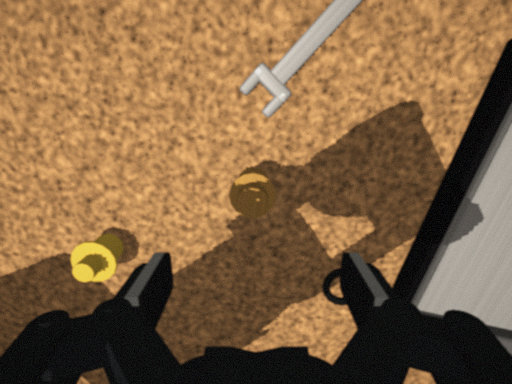

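```bash
python3 -m jog '[0,-2,30,0,0,0,30,0,0,0,15,0,0,0,10,0,0,0,4,0]'
python3 - <<'E'
from h import *
P=bot.camera_params("wrist");s=bot.get_state();print(s["tcp_pos"])
f=bot.grab_frame("wrist");cv2.imwrite("pics/w3.png",np.clip(f[:,:,::-1].astype(float)*1.8,0,255).astype('uint8'))
T=P["camera_from_world"];K=P["camera_matrix"]
for z in(.067,.049):
  q=K@(T@[.5508,-.332,z,1])[:3];print(q[:2]/q[2])
E
```

```text
clock: 1.92
tcp_pos: [0.5517, -0.343, 0.0593]
tcp_rot: [[0.972, 0.235, 0.006], [0.235, -0.972, -0.011], [0.003, 0.012, -1.0]]
wrist_force: [-0.2, -0.2, 0.4]
gripper_width: 0.0853
[ 0.55171479 -0.34304158  0.05926485]
[234.82720511 257.84473465]
[236.57817024 242.01439634]
```

View pics/w3.png

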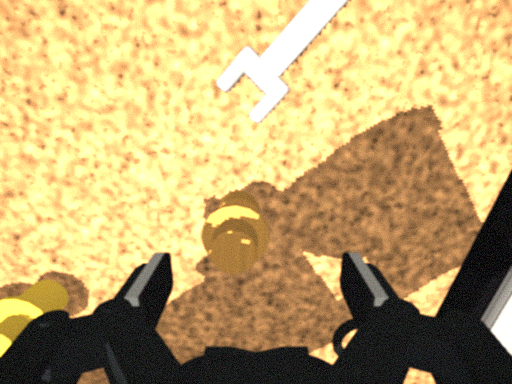

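The knob is at about (236,254) and the flange at (236,240), matching the predictions to 2–4 px. The arm drifted 11 mm in y, so I'll correct that and go down.

```bash
python3 -m jog '[2,-11,0,0,0,0,0,0,0,0,5,0,0,0,3,0,0,0,0,0]'
```

```text
clock: 2.38
tcp_pos: [0.5536, -0.3343, 0.0571]
tcp_rot: [[0.972, 0.234, 0.013], [0.234, -0.972, -0.018], [0.008, 0.02, -1.0]]
wrist_force: [0.8, -0.2, 0.2]
gripper_width: 0.0856
```

```bash
python3 -m jog '[0,0,0,0,0,0,0,0]';python3 -m jog '[-1,-2,3,0,0,0,3,0,0,0,0,0]'
```

```text
clock: 2.55
tcp_pos: [0.5541, -0.3345, 0.0577]
tcp_rot: [[0.972, 0.235, 0.014], [0.235, -0.972, -0.018], [0.009, 0.021, -1.0]]
wrist_force: [-0.0, -0.3, -0.1]
gripper_width: 0.0854
clock: 2.8
tcp_pos: [0.553, -0.333, 0.0516]
tcp_rot: [[0.972, 0.235, 0.014], [0.235, -0.972, -0.019], [0.009, 0.022, -1.0]]
wrist_force: [-0.3, 0.3, 0.1]
gripper_width: 0.0853
```

```bash
python3 -m jog '[-2,0,2,0,0,0,0,0]';python3 -m jog '[0,0,0,0,0,0,0,0,0,0,0,0,0,0,0,0,0,0,0,0]' 0 40;python3 -m jog '[0,0,0,0,0,0,0,0,0,0,0,0]'
```

```text
clock: 2.97
tcp_pos: [0.5507, -0.3333, 0.049]
tcp_rot: [[0.972, 0.235, 0.014], [0.235, -0.972, -0.019], [0.009, 0.021, -1.0]]
wrist_force: [-0.6, 0.3, -0.3]
gripper_width: 0.0853
clock: 3.38
tcp_pos: [0.5506, -0.3326, 0.0497]
tcp_rot: [[0.972, 0.234, 0.013], [0.235, -0.972, -0.016], [0.009, 0.019, -1.0]]
wrist_force: [-1.9, 8.9, 5.5]
gripper_width: 0.0255
clock: 3.63
tcp_pos: [0.5506, -0.3321, 0.05]
tcp_rot: [[0.972, 0.235, 0.013], [0.235, -0.972, -0.016], [0.009, 0.019, -1.0]]
wrist_force: [-0.5, 1.2, -1.7]
gripper_width: 0.0243
```

```bash
python3 -m jog '[0,0,-5,0,0,0,-20,0,0,0,-20,0,0,0,-20,0,0,0,-20,0]' - 80;python3 -m jog '[0,0,-20,0,0,0,-20,0,0,0,-20,0,0,0,-20,0,0,0,-20,0]'
python3 -m jog '[0,0,-20,0,0,0,-20,0,0,0,-20,0,0,0,-20,0,0,0,0,0]'
```

```text
clock: 4.05
tcp_pos: [0.5448, -0.3274, 0.1299]
tcp_rot: [[0.972, 0.234, 0.001], [0.234, -0.972, -0.006], [-0.001, 0.006, -1.0]]
wrist_force: [-0.5, -0.9, -2.5]
gripper_width: 0.0229
clock: 4.47
tcp_pos: [0.5429, -0.3257, 0.2334]
tcp_rot: [[0.972, 0.234, -0.003], [0.234, -0.972, -0.003], [-0.004, 0.002, -1.0]]
wrist_force: [0.1, 0.2, -2.1]
gripper_width: 0.0231
clock: 4.88
tcp_pos: [0.543, -0.326, 0.3219]
tcp_rot: [[0.972, 0.233, 0.0], [0.233, -0.972, -0.007], [-0.001, 0.007, -1.0]]
wrist_force: [0.2, -0.1, -1.4]
gripper_width: 0.0231
```

```bash
python3 - <<'E'
from h import *
s=bot.get_state();print((s["tcp_rot"].T@(np.array([.512,.144,s["tcp_pos"][2]])-s["tcp_pos"]))*1e3)
f=bot.grab_frame("wrist");cv2.imwrite("pics/w4.png",np.clip(f[:,:,::-1].astype(float)*1.3,0,255).astype('uint8'))
E
```

```text
[  79.58624316 -464.2138553    -3.24277557]
```

View pics/w4.png

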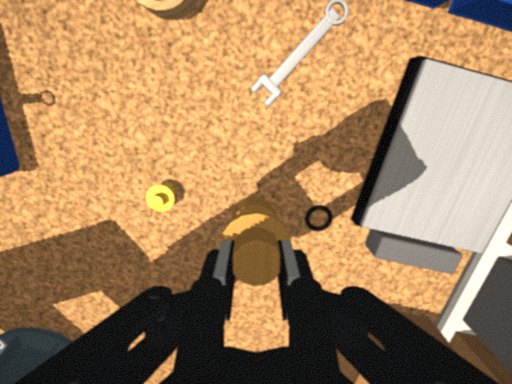

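Lift held (the gripper stayed at 23 mm). I'll traverse to just short of the coupler to look at it with the wrist camera.

```bash
python3 -m jog '[-3,-39,0,0,-3,-39,0,0,-3,-39,0,0,-3,-39,0,0,-3,-39,0,0]';python3 -m jog '[-3,-39,0,0,-3,-39,0,0,-3,-39,0,0,-3,-39,0,0,-3,-39,0,0]'
```

```text
clock: 5.35
tcp_pos: [0.4779, -0.1392, 0.3053]
tcp_rot: [[0.975, 0.223, -0.015], [0.223, -0.975, 0.002], [-0.014, -0.005, -1.0]]
wrist_force: [0.5, 0.4, -1.0]
gripper_width: 0.0232
clock: 5.77
tcp_pos: [0.4105, 0.0566, 0.2961]
tcp_rot: [[0.975, 0.219, -0.029], [0.219, -0.976, 0.007], [-0.026, -0.013, -1.0]]
wrist_force: [1.0, 0.3, -2.0]
gripper_width: 0.023
```

```bash
python3 -m jog '[0,-30,0,0,0,-20,0,0,0,0,0,0,0,0,0,0]';python3 - <<'E'
from h import *
s=bot.get_state();print(s["tcp_rot"],(s["tcp_rot"].T@(np.array([.512,.144,s["tcp_pos"][2]])-s["tcp_pos"]))*1e3)
f=bot.grab_frame("wrist");cv2.imwrite("pics/w5.png",f[:,:,::-1])
P=bot.camera_params("wrist")
T=P["camera_from_world"];K=P["camera_matrix"]
q=K@(T@[.512,.144,.219,1])[:3];print(q[:2]/q[2],q[2])
E
```

```text
clock: 6.1
tcp_pos: [0.3913, 0.1142, 0.2896]
tcp_rot: [[0.973, 0.228, -0.039], [0.228, -0.974, 0.009], [-0.036, -0.018, -0.999]]
wrist_force: [0.1, -0.5, -2.0]
gripper_width: 0.0234
[[ 0.97300479  0.22750116 -0.03879301]
 [ 0.22801757 -0.9736117   0.00939345]
 [-0.0356323  -0.01798536 -0.99920312]] [124.17806966  -1.5232392   -4.4008618 ]
[254.8960522   21.20275607] 0.18367718237244035
```

View pics/w5.png

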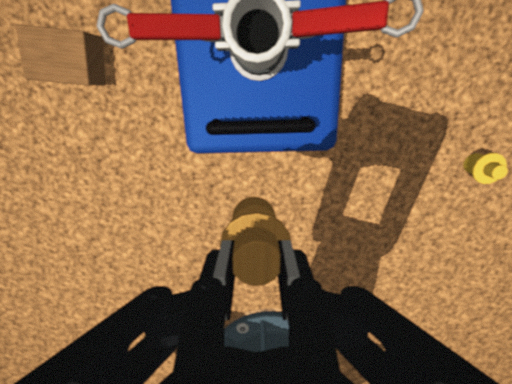

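```bash
python3 -m jog '[0,0,-20,0,0,0,-20,0,0,0,-10,0,0,0,0,0]';python3 -m jog '[15,0,0,0,15,0,0,0,15,0,0,0,0,0,0,0]'
```

```text
clock: 6.48
tcp_pos: [0.3925, 0.1102, 0.3364]
tcp_rot: [[0.974, 0.222, -0.048], [0.223, -0.975, 0.009], [-0.045, -0.019, -0.999]]
wrist_force: [1.1, -0.7, -1.5]
gripper_width: 0.023
clock: 6.82
tcp_pos: [0.4385, 0.117, 0.3313]
tcp_rot: [[0.975, 0.216, -0.048], [0.217, -0.976, 0.008], [-0.046, -0.018, -0.999]]
wrist_force: [-1.4, -0.3, -1.7]
gripper_width: 0.0231
```

```bash
python3 -m jog '[0,0,-8,0,0,0,-8,0,0,0,-8,0,0,0,-8,0,0,0,-8,0]';python3 -m jog '[0,0,0,0,0,0,0,0]'; python3 -m jog '[0,0,20,0,0,0,20,0,0,0,0,0]'
```

```text
clock: 7.23
tcp_pos: [0.4382, 0.1147, 0.3704]
tcp_rot: [[0.975, 0.213, -0.057], [0.214, -0.977, 0.008], [-0.054, -0.02, -0.998]]
wrist_force: [0.8, 0.6, -2.9]
gripper_width: 0.023
clock: 7.4
tcp_pos: [0.4389, 0.1145, 0.374]
tcp_rot: [[0.976, 0.213, -0.052], [0.214, -0.977, 0.008], [-0.049, -0.018, -0.999]]
wrist_force: [-0.4, 0.1, -2.0]
gripper_width: 0.023
clock: 7.65
tcp_pos: [0.4376, 0.115, 0.3352]
tcp_rot: [[0.976, 0.214, -0.046], [0.214, -0.977, 0.008], [-0.043, -0.017, -0.999]]
wrist_force: [-0.4, 0.9, -3.1]
gripper_width: 0.0232
```

```bash
python3 -m jog '[35,-10,0,0,35,-8,0,0,0,0,0,0,0,0,0,0]'
```

```text
clock: 7.98
tcp_pos: [0.5025, 0.1487, 0.3319]
tcp_rot: [[0.976, 0.213, -0.05], [0.214, -0.977, 0.007], [-0.048, -0.017, -0.999]]
wrist_force: [-0.2, 0.3, -1.7]
gripper_width: 0.0229
```

```bash
python3 -m jog '[-40,0,0,0,0,0,0,0]';python3 -m jog '[10,0,0,0,10,0,0,0,10,0,0,0,10,0,0,0,0,0,0,0]'
```

```text
clock: 8.15
tcp_pos: [0.4608, 0.14, 0.3282]
tcp_rot: [[0.975, 0.214, -0.065], [0.215, -0.977, 0.006], [-0.062, -0.02, -0.998]]
wrist_force: [0.4, -0.6, -2.2]
gripper_width: 0.0229
clock: 8.57
tcp_pos: [0.5033, 0.1488, 0.3298]
tcp_rot: [[0.975, 0.213, -0.057], [0.214, -0.977, 0.006], [-0.054, -0.018, -0.998]]
wrist_force: [0.0, 0.2, -2.8]
gripper_width: 0.0229
```

Fast inward moves tilt the tool more and slow outward moves tilt it less than they should cancel. Doing the reverse (slow in, fast out) should level it, so I'll try that.

```bash
for i in 1; do python3 -m jog '[-8,0,0,0,-8,0,0,0,-8,0,0,0,-8,0,0,0,-8,0,0,0]';python3 -m jog '[0,0,0,0,40,0,0,0,0,0,0,0]'; done
```

```text
clock: 8.98
tcp_pos: [0.4629, 0.1396, 0.3327]
tcp_rot: [[0.975, 0.213, -0.057], [0.214, -0.977, 0.006], [-0.054, -0.018, -0.998]]
wrist_force: [-0.8, -0.4, -2.0]
gripper_width: 0.0229
clock: 9.23
tcp_pos: [0.4976, 0.1478, 0.3276]
tcp_rot: [[0.975, 0.213, -0.063], [0.214, -0.977, 0.006], [-0.06, -0.019, -0.998]]
wrist_force: [-1.3, -0.7, -2.8]
gripper_width: 0.023
```

```bash
python3 -m jog '[0,0,-8,0,0,0,-8,0,0,0,-8,0,0,0,-8,0,0,0,-8,0]';python3 -m jog '[0,0,0,0]';python3 -m jog '[0,0,40,0,0,0,0,0,0,0,0,0]'
```

```text
clock: 9.65
tcp_pos: [0.4992, 0.1474, 0.37]
tcp_rot: [[0.975, 0.213, -0.066], [0.214, -0.977, 0.006], [-0.063, -0.02, -0.998]]
wrist_force: [0.9, -0.1, -2.4]
gripper_width: 0.0231
clock: 9.73
tcp_pos: [0.4999, 0.1474, 0.3735]
tcp_rot: [[0.975, 0.213, -0.06], [0.214, -0.977, 0.006], [-0.057, -0.019, -0.998]]
wrist_force: [-0.2, -0.2, -0.7]
gripper_width: 0.0232
clock: 9.98
tcp_pos: [0.4972, 0.1476, 0.3367]
tcp_rot: [[0.976, 0.213, -0.054], [0.214, -0.977, 0.006], [-0.052, -0.018, -0.999]]
wrist_force: [1.3, -0.1, -0.7]
gripper_width: 0.0227
```

Slow up then fast down gains +0.009 rad per cycle, so I'll repeat that.

```bash
python3 -m jog '[0,0,-10,0,0,0,-10,0,0,0,-10,0,0,0,-10,0,0,0,0,0]';python3 -m jog '[0,0,40,0,0,0,0,0]';python3 -m jog '[0,0,-10,0,0,0,-10,0,0,0,-10,0,0,0,-10,0,0,0,0,0]';python3 -m jog '[0,0,40,0,0,0,0,0]'
```

```text
clock: 10.4
tcp_pos: [0.5021, 0.1474, 0.389]
tcp_rot: [[0.976, 0.213, -0.044], [0.214, -0.977, 0.007], [-0.042, -0.016, -0.999]]
wrist_force: [0.1, -0.3, -1.0]
gripper_width: 0.0231
clock: 10.57
tcp_pos: [0.5011, 0.1477, 0.351]
tcp_rot: [[0.976, 0.213, -0.04], [0.214, -0.977, 0.007], [-0.037, -0.015, -0.999]]
wrist_force: [-1.9, 0.2, -6.8]
gripper_width: 0.0229
clock: 10.98
tcp_pos: [0.5054, 0.1475, 0.4038]
tcp_rot: [[0.977, 0.213, -0.03], [0.214, -0.977, 0.008], [-0.028, -0.014, -1.0]]
wrist_force: [0.9, -0.1, -2.0]
gripper_width: 0.0234
clock: 11.15
tcp_pos: [0.5051, 0.1478, 0.3665]
tcp_rot: [[0.977, 0.213, -0.025], [0.214, -0.977, 0.008], [-0.023, -0.013, -1.0]]
wrist_force: [-1.0, 0.5, -6.6]
gripper_width: 0.0227
```

```bash
python3 -m jog '[0,0,30,0,0,0,0,0]';python3 -m jog '[0,0,-10,0,0,0,-10,0,0,0,-10,0,0,0,-10,0,0,0,0,0]';python3 -m jog '[0,0,40,0,0,0,20,0,0,0,0,0]'
python3 - <<'E'
from h import *
s=bot.get_state();print(s["tcp_rot"],(s["tcp_rot"].T@(np.array([.512,.144,s["tcp_pos"][2]])-s["tcp_pos"]))*1e3)
f=bot.grab_frame("wrist");cv2.imwrite("pics/w6.png",f[:,:,::-1])
for n in("side","top"):cv2.imwrite(f"pics/{n}6.png",bot.grab_frame(n)[:,:,::-1])
P=bot.camera_params("wrist")
T=P["camera_from_world"];K=P["camera_matrix"]
q=K@(T@[.512,.144,.219,1])[:3];print(q[:2]/q[2],q[2])
E
```

```text
clock: 11.32
tcp_pos: [0.5045, 0.148, 0.3383]
tcp_rot: [[0.977, 0.213, -0.024], [0.213, -0.977, 0.008], [-0.022, -0.013, -1.0]]
wrist_force: [-0.9, -0.2, -5.8]
gripper_width: 0.0233
clock: 11.73
tcp_pos: [0.5099, 0.1479, 0.3955]
tcp_rot: [[0.977, 0.213, -0.009], [0.214, -0.977, 0.009], [-0.007, -0.01, -1.0]]
wrist_force: [0.1, -0.2, -1.8]
gripper_width: 0.0233
clock: 11.98
tcp_pos: [0.514, 0.1486, 0.3438]
tcp_rot: [[0.977, 0.214, 0.009], [0.214, -0.977, 0.01], [0.011, -0.008, -1.0]]
wrist_force: [-0.1, 0.7, -2.8]
gripper_width: 0.023
[[ 0.97687702  0.21361524  0.00893408]
 [ 0.21352964 -0.97688897  0.00964585]
 [ 0.0107881  -0.00751512 -0.99991357]] [-2.97388869  4.0664081  -0.06264756]
[260.7373792  192.96667987] 0.2843255690615434
```

View pics/w6.png

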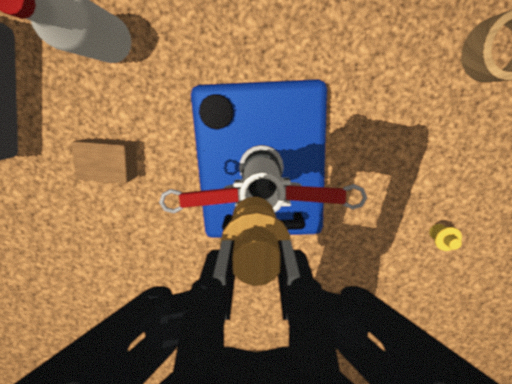

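View pics/side6.png

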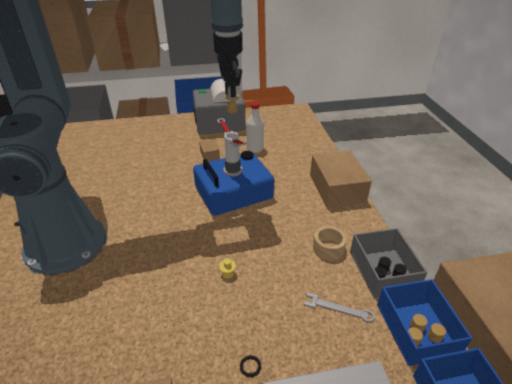

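```bash
python3 - <<'E'
import cv2,numpy as np
a=cv2.imread("pics/w6.png")[135:235,155:375];b=cv2.imread("pics/w5.png")[0:90,190:330]
cv2.imwrite("pics/e.png",cv2.resize(a,None,fx=3.6,fy=3.6,interpolation=cv2.INTER_CUBIC))
cv2.imwrite("pics/f.png",cv2.resize(b,None,fx=5,fy=5,interpolation=cv2.INTER_CUBIC))
E
```

```text
(no output)
```

View pics/e.png

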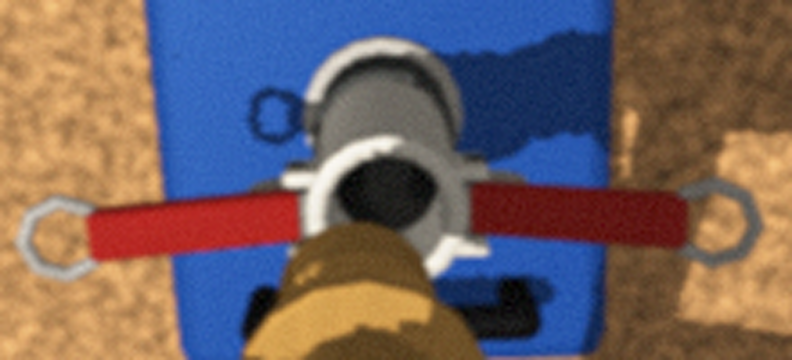

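View pics/f.png

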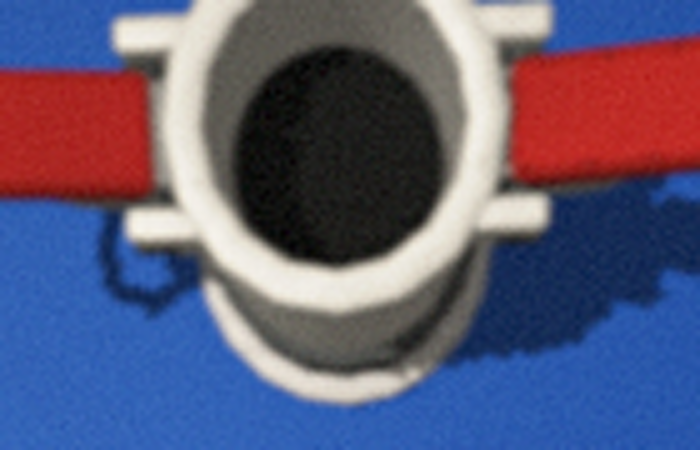

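```bash
python3 - <<'E'
from h import *
from scipy.optimize import least_squares
s=bot.get_state();P=bot.camera_params("wrist");K=P["camera_matrix"]
def H(R,p):
    M=np.eye(4);M[:3,:3]=R;M[:3,3]=p;return M
C=P["camera_from_world"]@H(s["tcp_rot"],s["tcp_pos"]); np.save("C.npy",C)
R=np.array([[0.97300479,0.22750116,-0.03879301],[0.22801757,-0.9736117,0.00939345],[-0.0356323,-0.01798536,-0.99920312]])
P5=dict(camera_matrix=K,camera_from_world=C@np.linalg.inv(H(R,[.3913,.1142,.2896])))
f=np.array([(165,120),(172,180),(195,235),(230,275),(280,300),(340,310),(400,297),(450,265),(485,220),(503,170),(507,120)])
uv=(f+.5)/5-.5+[190,0]
def fit(uv,P,r=None):
    for z in(.205,.212,.219,.226,.233):
        X=np.array([plane("",p,z,P)[:2] for p in uv])
        q=least_squares(lambda a:np.hypot(*(X-a[:2]).T)-a[2],[.51,.14,.022]);print(z,q.x.round(4),np.sqrt(2*q.cost/len(X)).round(5))
fit(uv,P5)
# w6 outer rim upper part
g=np.array([(303,195),(308,175),(322,155),(345,143),(385,137),(420,143),(445,155),(462,175),(470,200)])
print();fit((g+.5)/3.6-.5+[155,135],P)
E
```

```text
0.205 [0.5131 0.1436 0.0232] 0.00026
0.212 [0.5119 0.1432 0.0225] 0.00025
0.219 [0.5107 0.1428 0.0218] 0.00024
0.226 [0.5096 0.1424 0.0211] 0.00024
0.233 [0.5084 0.142  0.0203] 0.00023

0.205 [0.505  0.1415 0.025 ] 0.00055
0.212 [0.5071 0.1421 0.0244] 0.00054
0.219 [0.5093 0.1426 0.0238] 0.00052
0.226 [0.5114 0.1432 0.0232] 0.00051
0.233 [0.5135 0.1438 0.0226] 0.0005
```

The wrist fits put the coupler axis at (0.5105, 0.1428) with the rim at z≈0.219, and all three sources agree to about 2 mm. I'll align and descend to just above the rim.

```bash
python3 -m jog '[-4.7,5.2,0,-2.5,0,0,10,0,0,0,10,0,0,0,10,0,0,0,10,0]';python3 -m jog '[0,0,0,0,0,0,0,0]'
```

```text
clock: 12.55
tcp_pos: [0.5164, 0.1435, 0.3129]
tcp_rot: [[0.967, 0.255, 0.027], [0.254, -0.967, 0.011], [0.029, -0.004, -1.0]]
wrist_force: [0.1, -0.3, -2.0]
gripper_width: 0.0232
clock: 12.72
tcp_pos: [0.515, 0.1437, 0.309]
tcp_rot: [[0.967, 0.254, 0.021], [0.254, -0.967, 0.011], [0.023, -0.005, -1.0]]
wrist_force: [0.3, 0.5, -1.4]
gripper_width: 0.0229
```

```bash
python3 -m jog '[-5,0,0,0,0,0,0,0,0,0,8,0,0,0,8,0,0,0,0,0]';python3 -m jog '[0,0,0,0]';python3 -m jog '[0,0,5,0,0,0,0,0]'
python3 - <<'E'
from h import *
s=bot.get_state();print(s["tcp_rot"],s["tcp_pos"],(s["tcp_rot"].T@(np.array([.5100,.1425,s["tcp_pos"][2]])-s["tcp_pos"]))*1e3)
f=bot.grab_frame("wrist");cv2.imwrite("pics/w7.png",f[:,:,::-1])
for n,c in(("side",(slice(60,180),slice(170,300))),("top",(slice(110,230),slice(140,270)))):
    cv2.imwrite(f"pics/{n}7.png",cv2.resize(bot.grab_frame(n)[:,:,::-1][c],None,fx=5,fy=5,interpolation=cv2.INTER_CUBIC)[:600])
E
```

```text
clock: 13.13
tcp_pos: [0.5102, 0.1427, 0.2919]
tcp_rot: [[0.967, 0.254, 0.022], [0.253, -0.967, 0.011], [0.024, -0.005, -1.0]]
wrist_force: [-1.0, -0.3, -1.9]
gripper_width: 0.0231
clock: 13.22
tcp_pos: [0.5101, 0.1427, 0.2915]
tcp_rot: [[0.967, 0.254, 0.021], [0.253, -0.967, 0.011], [0.023, -0.005, -1.0]]
wrist_force: [-0.7, 0.2, -1.7]
gripper_width: 0.0233
clock: 13.38
tcp_pos: [0.5102, 0.1428, 0.2859]
tcp_rot: [[0.967, 0.254, 0.021], [0.253, -0.967, 0.011], [0.023, -0.005, -1.0]]
wrist_force: [-0.4, 0.6, -1.7]
gripper_width: 0.0229
[[ 0.96709604  0.25353212  0.02113574]
 [ 0.25335052 -0.967313    0.01091194]
 [ 0.0232114  -0.00519814 -0.99971706]] [0.51017699 0.14277861 0.28588115] [-0.24175207  0.22462596 -0.00678096]
```

View pics/w7.png

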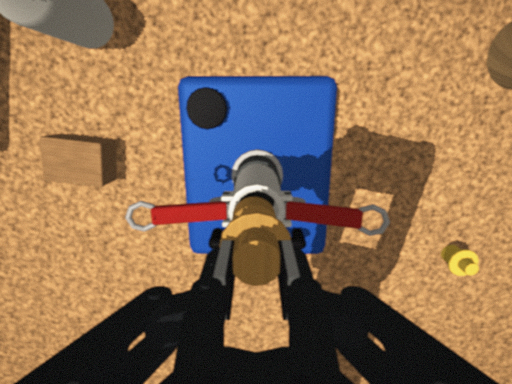

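View pics/side7.png

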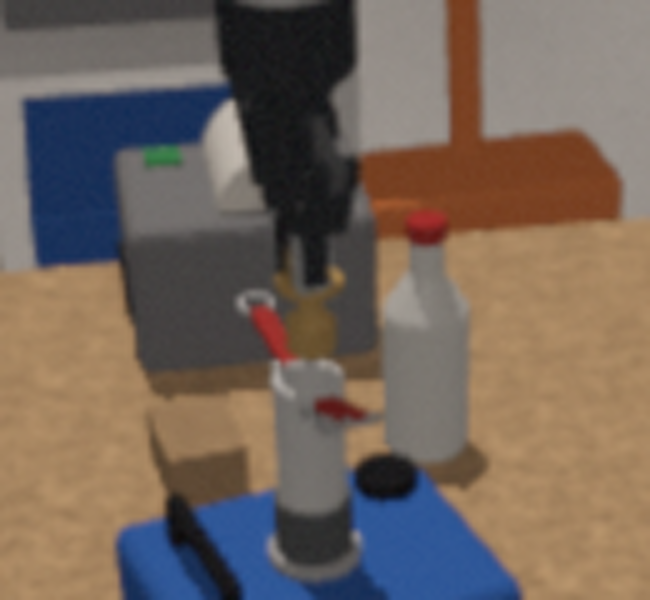

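```bash
python3 - <<'E'
import cv2,numpy as np
a=cv2.imread("pics/w7.png")[145:295,190:325]
a=np.clip(a.astype(float)*1.3,0,255).astype('uint8')
cv2.imwrite("pics/e7.png",cv2.resize(a,None,fx=4,fy=4,interpolation=cv2.INTER_CUBIC))
E
```

```text
(no output)
```

View pics/e7.png

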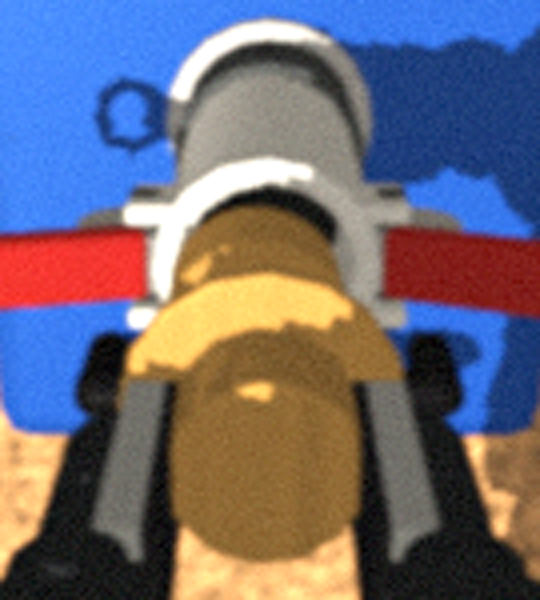

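View pics/top7.png

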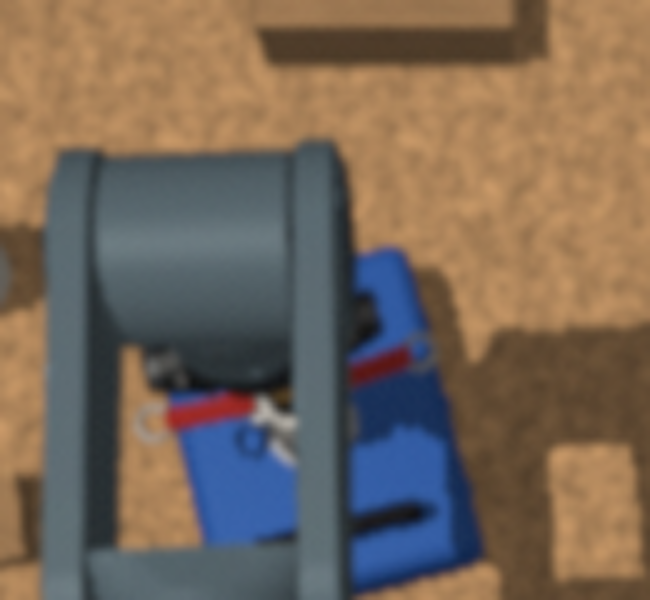

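```bash
python3 - <<'E'
from h import *
P=bot.camera_params("wrist");K=P["camera_matrix"];T=P["camera_from_world"]
s=bot.get_state();R=s["tcp_rot"];p=s["tcp_pos"]
def pr(X):
    q=K@(T@np.append(X,1))[:3];return q[:2]/q[2]
th=np.linspace(0,2*np.pi,90)
ax=np.array([R[0,0],R[1,0],0]);ay=np.array([R[0,1],R[1,1],0])
def circ(c,r):
    U=np.array([pr(c+r*(np.cos(t)*ax+np.sin(t)*ay)) for t in th]);U=(U-[190,145]+.5)*4-.5
    return U.min(0).round(),U.max(0).round()
for nm,h,r in(("knobtop",17,13),("flange",-1,20),("flangelow",-4.8,20),("spig22",-28.3,15),("spig4",-46,15),("under",-50,11.5)):
    c=p+np.array([0,0,h/1e3])+ (-h/1e3)*np.array([.014,0.01,0])
    print(nm,*circ(c,r/1e3))
for z in(.216,.219,.222):
    print("rim",z,*circ(np.array([.5105,.1428,z]),.022),*circ(np.array([.5105,.1428,z]),.0164))
E
```

```text
knobtop [159. 407.] [369. 593.]
flange [119. 296.] [409. 557.]
flangelow [123. 285.] [406. 541.]
spig22 [171. 260.] [358. 432.]
spig4 [178. 224.] [350. 384.]
under [199. 235.] [329. 356.]
rim 0.216 [154. 153.] [379. 366.] [182. 182.] [350. 340.]
rim 0.219 [152. 157.] [380. 372.] [181. 186.] [351. 346.]
rim 0.222 [151. 161.] [381. 378.] [180. 190.] [352. 352.]
```

```bash
python3 - <<'E'
from h import *
from scipy.optimize import least_squares
P=bot.camera_params("wrist");K=P["camera_matrix"];T=P["camera_from_world"]
s=bot.get_state();R=s["tcp_rot"];p=s["tcp_pos"]
def pr(X):
    q=K@(T@np.append(X,1))[:3];return q[:2]/q[2]
th=np.linspace(0,2*np.pi,90)
ax=np.array([R[0,0],R[1,0],0]);ay=np.array([R[0,1],R[1,1],0])
def circ(c,r):
    U=np.array([pr(c+r*(np.cos(t)*ax+np.sin(t)*ay)) for t in th]);U=(U-[190,145]+.5)*4-.5
    return np.r_[U.min(0),U.max(0)]
def res(d,full=False):
    o=p+(d[0]*ax+d[1]*ay)/1e3+[0,0,d[2]/1e3]
    def C(h,r): return circ(o+np.array([(50-h)*.014,(50-h)*.01,h-50])/1e3,r/1e3)
    k=C(67,13);f=C(49,20);fl=C(45.2,20);g=C(4,15)
    return np.array([k[0]-170,k[2]-360,k[3]-558,f[0]-120,f[2]-403,min(f[1],fl[1])-275,g[1]-208])
q=least_squares(res,[0,0,0]);print(q.x.round(2),q.fun.round(1))
E
```

```text
[-0.79 -0.15 -8.52] [-6.1  2.7  1.1  5.8 -2.  -5.6  5.4]
```

```bash
python3 - <<'E'
from h import *
P=bot.camera_params("side");K=P["camera_matrix"];T=P["camera_from_world"]
s=bot.get_state();p=s["tcp_pos"]
def pr(X):
    q=K@(T@np.append(X,1))[:3];return ((q[:2]/q[2]-[170,60]+.5)*5-.5).round(1)
print("flange",pr(p),"under",pr(p+[.0007,.0005,-.05]))
for z in(.219,.105):print("coupler",z,pr([.5105,.1428,z]),pr([.512,.144,z]))
th=np.linspace(0,6.28,60)
print("under front",max(pr(p+np.array([.0115*np.cos(t),.0115*np.sin(t),-.05]))[1] for t in th))
print("flange ext",min(pr(p+np.array([.02*np.cos(t),.02*np.sin(t),-.001]))[0] for t in th),max(pr(p+np.array([.02*np.cos(t),.02*np.sin(t),-.001]))[0] for t in th))
E
python3 - <<'E'
import cv2
a=cv2.imread("pics/side7.png")[230:430,220:400];cv2.imwrite("pics/g.png",cv2.resize(a,None,fx=3,fy=3,interpolation=cv2.INTER_CUBIC))
E
```

```text
flange [304.4 277.9] under [308.5 352.8]
coupler 0.219 [308.2 379.8] [310.4 378.5]
coupler 0.105 [314.7 534.6] [316.7 533.3]
under front 363.1
flange ext 270.0 338.8
```

View pics/g.png

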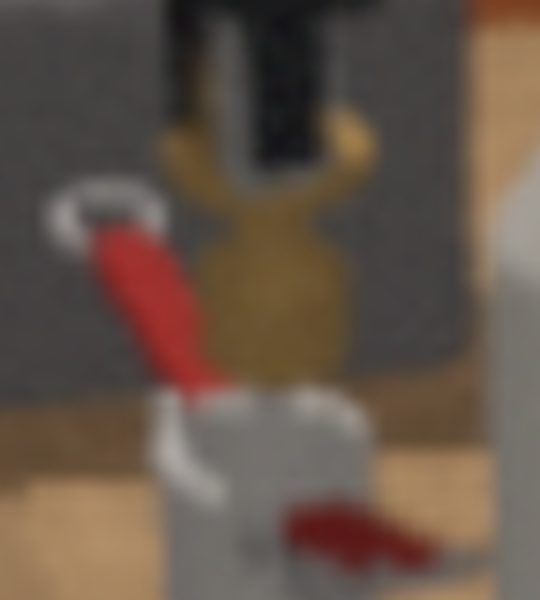

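The side view shows the plug about 1 px (3 mm) off towards +x relative to the TCP. The wrist view agrees if the height is nominal, so the grasp is off-centre along tool x. I'll shift −3 mm and descend, watching the force.

```bash
python3 -m jog '[-3,0.5,0,0,0,0,0,0,0,0,4,0,0,0,4,0]';python3 -m jog '[0,0,0,0]'; python3 -m jog '[0,0,3,0,0,0,2,0,0,0,0,0]'
```

```text
clock: 13.87
tcp_pos: [0.5088, 0.1416, 0.2804]
tcp_rot: [[0.967, 0.254, 0.026], [0.253, -0.967, 0.011], [0.028, -0.004, -1.0]]
wrist_force: [-0.5, 0.1, -2.1]
gripper_width: 0.0233
clock: 13.95
tcp_pos: [0.5084, 0.1415, 0.2795]
tcp_rot: [[0.967, 0.254, 0.025], [0.253, -0.967, 0.011], [0.027, -0.004, -1.0]]
wrist_force: [0.0, 0.3, -1.9]
gripper_width: 0.023
clock: 14.2
tcp_pos: [0.5084, 0.1416, 0.2735]
tcp_rot: [[0.967, 0.254, 0.025], [0.253, -0.967, 0.011], [0.027, -0.004, -1.0]]
wrist_force: [-0.5, -0.1, -2.6]
gripper_width: 0.0232
```

```bash
python3 -m jog '[-0.7,-0.5,1,0,0,0,2,0,0,0,0,0]'; python3 -m jog '[0,0,2,0,0,0,2,0,0,0,0,0]';
```

```text
clock: 14.45
tcp_pos: [0.5075, 0.142, 0.27]
tcp_rot: [[0.967, 0.254, 0.024], [0.253, -0.967, 0.011], [0.026, -0.005, -1.0]]
wrist_force: [0.2, -0.1, -2.7]
gripper_width: 0.0231
clock: 14.7
tcp_pos: [0.508, 0.1419, 0.2665]
tcp_rot: [[0.967, 0.254, 0.025], [0.253, -0.967, 0.011], [0.027, -0.004, -1.0]]
wrist_force: [-0.6, -0.2, 0.0]
gripper_width: 0.0232
```

```bash
python3 -m jog '[0,0,1,0,0,0,1,0]'; python3 -m jog '[0,0,1,0,0,0,1,0]'; python3 -m jog '[0,0,1,0,0,0,1,0]'; python3 - <<'E'
from h import *
f=bot.grab_frame("wrist")[145:295,190:325,::-1]
g=bot.grab_frame("side")[90:190,190:290,::-1]
cv2.imwrite("pics/h8.png",np.hstack([cv2.resize(f,(540,600)),cv2.resize(g,(600,600),interpolation=cv2.INTER_CUBIC)[:,150:400]]))
E
```

```text
clock: 14.87
tcp_pos: [0.5084, 0.1417, 0.2655]
tcp_rot: [[0.967, 0.254, 0.027], [0.253, -0.967, 0.01], [0.028, -0.003, -1.0]]
wrist_force: [-1.5, -1.6, -0.5]
gripper_width: 0.0229
clock: 15.03
tcp_pos: [0.5082, 0.1414, 0.2631]
tcp_rot: [[0.967, 0.254, 0.026], [0.253, -0.967, 0.009], [0.028, -0.003, -1.0]]
wrist_force: [-0.8, -1.1, -1.7]
gripper_width: 0.0231
clock: 15.2
tcp_pos: [0.508, 0.1414, 0.2602]
tcp_rot: [[0.967, 0.253, 0.025], [0.253, -0.967, 0.01], [0.027, -0.003, -1.0]]
wrist_force: [-0.9, -0.7, -1.8]
gripper_width: 0.023
```

View pics/h8.png

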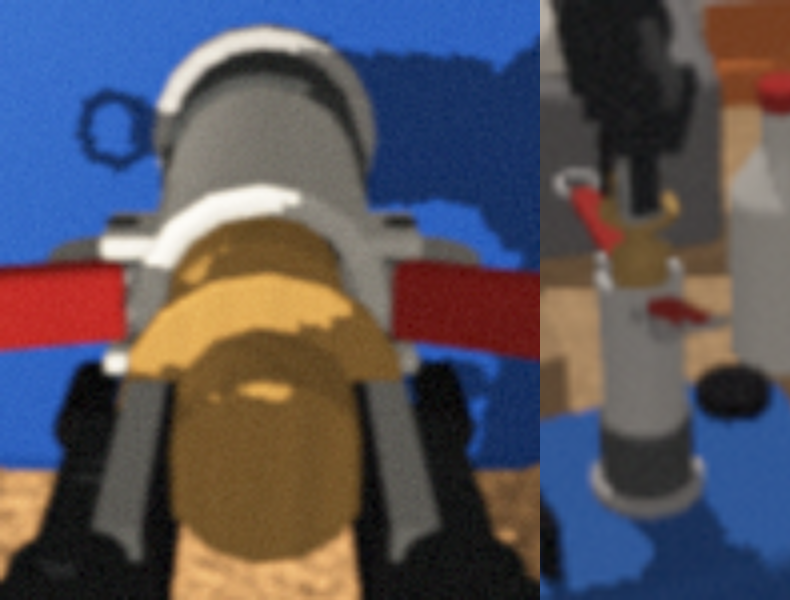

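The plug is entering the bore with lateral forces around 1 N. I'll continue at 12 mm/s.

```bash
python3 -m jog '[-0.3,0.2,1,0,0,0,1,0,0,0,1,0,0,0,1,0,0,0,1,0]'; python3 -m jog '[0,0,1,0,0,0,1,0,0,0,1,0,0,0,1,0,0,0,1,0]'
```

```text
clock: 15.72
tcp_pos: [0.5079, 0.1414, 0.2545]
tcp_rot: [[0.967, 0.254, 0.025], [0.253, -0.967, 0.01], [0.027, -0.003, -1.0]]
wrist_force: [-0.5, -0.1, -2.1]
gripper_width: 0.0233
clock: 16.13
tcp_pos: [0.5081, 0.1414, 0.249]
tcp_rot: [[0.967, 0.254, 0.025], [0.253, -0.967, 0.01], [0.027, -0.003, -1.0]]
wrist_force: [-0.6, -0.4, -1.9]
gripper_width: 0.0232
```

```bash
python3 -m jog '[0,0,1,0,0,0,1,0,0,0,1,0,0,0,1,0,0,0,1,0]'; python3 -m jog '[0,0,1,0,0,0,1,0,0,0,1,0,0,0,1,0]'
```

```text
clock: 16.55
tcp_pos: [0.5081, 0.1414, 0.2434]
tcp_rot: [[0.967, 0.253, 0.025], [0.253, -0.967, 0.01], [0.026, -0.003, -1.0]]
wrist_force: [0.7, -0.8, -2.7]
gripper_width: 0.0232
clock: 16.88
tcp_pos: [0.5082, 0.1413, 0.239]
tcp_rot: [[0.967, 0.253, 0.025], [0.253, -0.967, 0.01], [0.026, -0.003, -1.0]]
wrist_force: [-1.0, -0.8, -1.5]
gripper_width: 0.0229
```

```bash
python3 -m jog '[0,0,1,0,0,0,1,0,0,0,1,0]'; python3 -m jog '[0,0,1,0,0,0,1,0,0,0,1,0]';python3 -m jog '[0,0,1,0,0,0,1,0,0,0,1,0]'
```

```text
clock: 17.13
tcp_pos: [0.5091, 0.1416, 0.2382]
tcp_rot: [[0.967, 0.254, 0.027], [0.254, -0.967, 0.01], [0.029, -0.003, -1.0]]
wrist_force: [-4.3, -0.8, 5.6]
gripper_width: 0.023
clock: 17.38
tcp_pos: [0.509, 0.1416, 0.2382]
tcp_rot: [[0.967, 0.254, 0.028], [0.254, -0.967, 0.009], [0.029, -0.002, -1.0]]
wrist_force: [-5.5, -1.8, 6.1]
gripper_width: 0.023
clock: 17.63
tcp_pos: [0.509, 0.1416, 0.2382]
tcp_rot: [[0.967, 0.255, 0.029], [0.255, -0.967, 0.009], [0.03, -0.001, -1.0]]
wrist_force: [-4.1, -1.0, 5.4]
gripper_width: 0.0231
```

Contact is at TCP z=0.238, where the seal was expected (0.236). A 1 mm lead gives only about 8 N, so I'll step the lead up.

```bash
python3 -m jog '[-0.4,0,1.3,0,0,0,1.3,0]'; python3 -m jog '[0,0,1.5,0,0,0,1.5,0]';python3 -m jog '[0,0,1.7,0,0,0,1.7,0]'
```

```text
clock: 17.8
tcp_pos: [0.5091, 0.1416, 0.2382]
tcp_rot: [[0.966, 0.255, 0.031], [0.255, -0.967, 0.009], [0.032, -0.001, -0.999]]
wrist_force: [-5.0, -0.5, 7.3]
gripper_width: 0.0229
clock: 17.97
tcp_pos: [0.5092, 0.1417, 0.2381]
tcp_rot: [[0.966, 0.255, 0.032], [0.255, -0.967, 0.008], [0.033, -0.0, -0.999]]
wrist_force: [-5.2, -1.5, 9.7]
gripper_width: 0.0229
clock: 18.13
tcp_pos: [0.5092, 0.1417, 0.2381]
tcp_rot: [[0.966, 0.256, 0.033], [0.256, -0.967, 0.008], [0.034, 0.001, -0.999]]
wrist_force: [-6.1, -1.4, 10.3]
gripper_width: 0.0232
```

```bash
python3 -m jog '[-0.8,0,1.9,0,-0.8,0,1.9,0]'; python3 -m jog '[-0.8,0,2.1,0,-0.8,0,2.1,0]'
```

```text
clock: 18.3
tcp_pos: [0.5086, 0.1416, 0.238]
tcp_rot: [[0.966, 0.256, 0.037], [0.256, -0.967, 0.008], [0.037, 0.001, -0.999]]
wrist_force: [-3.1, -0.1, 8.7]
gripper_width: 0.0228
clock: 18.47
tcp_pos: [0.5085, 0.1416, 0.2376]
tcp_rot: [[0.966, 0.257, 0.041], [0.256, -0.967, 0.009], [0.042, 0.002, -0.999]]
wrist_force: [-4.5, -0.2, 7.3]
gripper_width: 0.0231
```

```bash
python3 -m jog '[0,0,2.4,0,0,0,2.4,0]'; python3 -m jog '[0,0,2.4,0,0,0,2.4,0]'
```

```text
clock: 18.63
tcp_pos: [0.509, 0.1419, 0.2365]
tcp_rot: [[0.965, 0.257, 0.044], [0.257, -0.966, 0.009], [0.045, 0.003, -0.999]]
wrist_force: [-6.9, -2.4, 10.5]
gripper_width: 0.0226
clock: 18.8
tcp_pos: [0.509, 0.1419, 0.2353]
tcp_rot: [[0.965, 0.258, 0.045], [0.257, -0.966, 0.008], [0.045, 0.004, -0.999]]
wrist_force: [-7.4, -2.4, 10.8]
gripper_width: 0.0226
```

```bash
python3 -m jog '[-0.5,0.2,2.3,0,-0.3,0,2.3,0,-0.3,0,2.3,0]'; python3 -m jog '[-0.3,0,2.3,0,-0.3,0,2.3,0,-0.3,0,2.3,0]'
```

```text
clock: 19.05
tcp_pos: [0.5086, 0.1418, 0.2337]
tcp_rot: [[0.965, 0.258, 0.048], [0.258, -0.966, 0.008], [0.048, 0.004, -0.999]]
wrist_force: [-5.7, -1.1, 10.2]
gripper_width: 0.0233
clock: 19.3
tcp_pos: [0.5085, 0.1418, 0.232]
tcp_rot: [[0.965, 0.259, 0.051], [0.259, -0.966, 0.008], [0.051, 0.005, -0.999]]
wrist_force: [-5.6, -1.5, 9.1]
gripper_width: 0.023
```

```bash
python3 -m jog '[-0.3,0,2.6,0,-0.3,0,2.6,0,-0.3,0,2.6,0]'; python3 -m jog '[-0.3,0,2.6,0,-0.3,0,2.6,0,-0.3,0,2.6,0]'
```

```text
clock: 19.55
tcp_pos: [0.5084, 0.1419, 0.2293]
tcp_rot: [[0.964, 0.259, 0.054], [0.259, -0.966, 0.008], [0.054, 0.006, -0.999]]
wrist_force: [-5.6, -1.0, 9.4]
gripper_width: 0.0233
clock: 19.8
tcp_pos: [0.5083, 0.1419, 0.2264]
tcp_rot: [[0.964, 0.26, 0.056], [0.26, -0.966, 0.008], [0.056, 0.007, -0.998]]
wrist_force: [-5.5, -1.6, 9.5]
gripper_width: 0.0227
```

```bash
python3 -m jog '[-0.3,0,2.4,0,-0.3,0,2.4,0]'; python3 -m jog '[-0.3,0,2.4,0,-0.3,0,2.4,0]'
```

```text
clock: 19.97
tcp_pos: [0.5084, 0.142, 0.226]
tcp_rot: [[0.964, 0.26, 0.059], [0.26, -0.965, 0.007], [0.059, 0.008, -0.998]]
wrist_force: [-9.5, -1.6, 16.5]
gripper_width: 0.0231
clock: 20.13
tcp_pos: [0.5084, 0.142, 0.226]
tcp_rot: [[0.963, 0.261, 0.061], [0.261, -0.965, 0.007], [0.061, 0.009, -0.998]]
wrist_force: [-8.5, -1.2, 14.4]
gripper_width: 0.0228
```

Hard stop: the force rose to about 18 N with no further movement at z=0.226, which is 12.2 mm past the first contact, so the plug is home. I'll release part-way and rise.

```bash
python3 -m jog '[-0.5,0,0,0,0,0,0,0]'; python3 -m jog '[0,0,0,0,0,0,0,0,0,0,0,0]' 0.6;python3 -m jog '[0,0,-10,0,0,0,-10,0,0,0,-10,0,0,0,0,0]'
python3 - <<'E'
from h import *
s=bot.get_state();print(s["tcp_rot"],s["tcp_pos"])
f=bot.grab_frame("wrist")[:,:,::-1];cv2.imwrite("pics/w9.png",f)
g=bot.grab_frame("side")[90:190,190:290,::-1]
cv2.imwrite("pics/h9.png",cv2.resize(g,(600,600),interpolation=cv2.INTER_CUBIC))
E
```

```text
clock: 20.3
tcp_pos: [0.5073, 0.1416, 0.2266]
tcp_rot: [[0.963, 0.261, 0.06], [0.261, -0.965, 0.006], [0.06, 0.01, -0.998]]
wrist_force: [-0.4, -0.8, -2.0]
gripper_width: 0.0232
clock: 20.55
tcp_pos: [0.5083, 0.1421, 0.227]
tcp_rot: [[0.963, 0.261, 0.063], [0.261, -0.965, 0.008], [0.063, 0.009, -0.998]]
wrist_force: [-1.0, 0.4, -0.0]
gripper_width: 0.0509
clock: 20.88
tcp_pos: [0.5071, 0.1422, 0.2603]
tcp_rot: [[0.963, 0.261, 0.065], [0.261, -0.965, 0.008], [0.065, 0.009, -0.998]]
wrist_force: [1.0, -0.0, 0.5]
gripper_width: 0.0509
[[ 0.96317692  0.2609545   0.06475312]
 [ 0.26096384 -0.96531148  0.00846336]
 [ 0.06471548  0.00874651 -0.99786542]] [0.50713579 0.14221513 0.26034761]
```

View pics/w9.png

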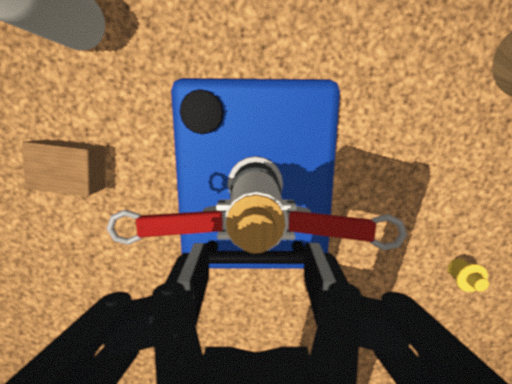

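View pics/h9.png

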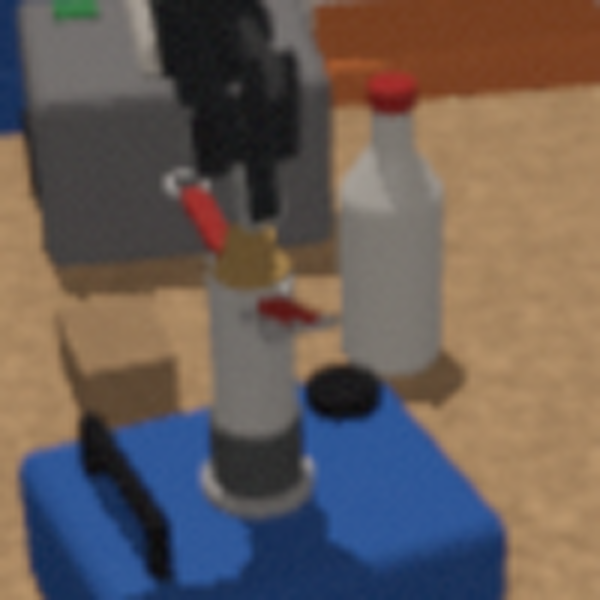

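The adapter is seated: in the side view its flange sits just above the rim, and both arms are still up. Next I'll open fully, rise, and use quick moves to take out the 0.065 rad tool tilt.

```bash
python3 -m jog '[0,0,-40,0,0,0,0,0]' 1;python3 -m jog '[-40,0,0,0,0,0,0,0]';python3 -m jog '[40,0,0,0,0,0,0,0]'
```

```text
clock: 21.15
tcp_pos: [0.5029, 0.1417, 0.2979]
tcp_rot: [[0.964, 0.261, 0.059], [0.261, -0.965, 0.008], [0.059, 0.008, -0.998]]
wrist_force: [1.4, 0.1, 2.5]
gripper_width: 0.0736
clock: 21.32
tcp_pos: [0.462, 0.131, 0.2909]
tcp_rot: [[0.964, 0.261, 0.049], [0.261, -0.965, 0.008], [0.049, 0.005, -0.999]]
wrist_force: [0.4, 0.4, -0.4]
gripper_width: 0.0855
clock: 21.48
tcp_pos: [0.4981, 0.1412, 0.2892]
tcp_rot: [[0.965, 0.26, 0.043], [0.26, -0.965, 0.007], [0.044, 0.004, -0.999]]
wrist_force: [-0.4, -0.4, -0.3]
gripper_width: 0.0855
```

Each cycle gains about 0.016 rad. I'll do two more.

```bash
python3 -m jog '[-40,0,0,0,0,0,0,0,40,0,0,0,0,0,0,0]';python3 -m jog '[-40,0,0,0,0,0,0,0,40,0,0,0,0,0,0,0]';python3 -m jog '[-40,0,0,0,0,0,0,0,40,0,0,0,0,0,0,0]'
python3 - <<'E'
from h import *
s=bot.get_state();P=bot.camera_params("wrist")
print(s["tcp_rot"],s["tcp_pos"])
f=bot.grab_frame("wrist")[:,:,::-1];cv2.imwrite("pics/w10.png",f);np.save("P10.npy",P["camera_from_world"])
E
```

```text
clock: 21.82
tcp_pos: [0.4931, 0.141, 0.279]
tcp_rot: [[0.965, 0.26, 0.024], [0.26, -0.966, 0.007], [0.025, -0.0, -1.0]]
wrist_force: [-1.3, -0.6, -0.7]
gripper_width: 0.0852
clock: 22.15
tcp_pos: [0.4882, 0.1409, 0.2692]
tcp_rot: [[0.966, 0.26, 0.006], [0.26, -0.966, 0.006], [0.007, -0.004, -1.0]]
wrist_force: [-0.0, -0.4, -1.3]
gripper_width: 0.0857
clock: 22.48
tcp_pos: [0.4837, 0.1408, 0.2602]
tcp_rot: [[0.966, 0.26, -0.011], [0.26, -0.966, 0.006], [-0.009, -0.008, -1.0]]
wrist_force: [-1.0, -1.1, 0.3]
gripper_width: 0.0852
[[ 0.96553727  0.26002039 -0.01127693]
 [ 0.26009422 -0.96556676  0.00564126]
 [-0.00942178 -0.00837991 -0.9999205 ]] [0.48366802 0.14076146 0.26019451]
```

View pics/w10.png

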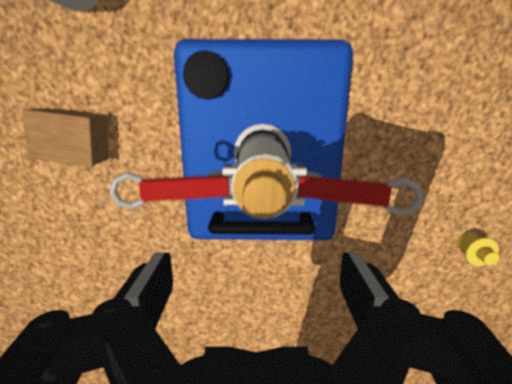

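```bash
python3 - <<'E'
import cv2
a=cv2.imread("pics/w10.png")[140:235,200:335];cv2.imwrite("pics/k.png",cv2.resize(a,None,fx=5,fy=5,interpolation=cv2.INTER_CUBIC))
E
```

```text
(no output)
```

View pics/k.png

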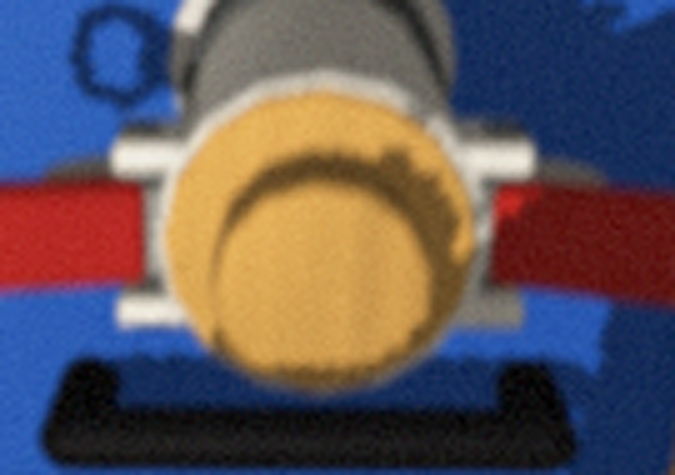

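```bash
python3 - <<'E'
from h import *
s=bot.get_state();P=bot.camera_params("wrist")
def U(x,y):return ((x+.5)/5-.5+200,(y+.5)/5-.5+140)
a=plane("wrist",U(320,241),.225,P);b=plane("wrist",U(320,278),.243,P);print(a,b)
for t in(a,b,np.array([.5105,.1428,.2])):
    print((s["tcp_rot"].T@(np.r_[t[:2],s["tcp_pos"][2]]-s["tcp_pos"])*1e3).round(1))
K=P["camera_matrix"]
# arm yaw: ring centres
l=plane("wrist",(127,191),.237,P);r=plane("wrist",(406,197),.237,P);d=r-l;print(l,r,np.linalg.norm(d),(l+r)/2,np.degrees(np.arctan2(d[1],d[0])),np.degrees(np.arctan2(s["tcp_rot"][1,1],s["tcp_rot"][0,1])))
E
```

```text
[0.50818866 0.14299519 0.225     ] [0.50919428 0.14357671 0.243     ]
[26.5  4.7 -0.3]
[27.6  4.4 -0.3]
[28.7  5.5 -0.4]
[0.48825222 0.2224453  0.237     ] [0.52861708 0.0606148  0.237     ] 0.1667885916306997 [0.50843465 0.14153005 0.237     ] -75.99467309801335 -74.87188019641675
```

```bash
python3 -m jog '[14,3,0,0.5,13,2,0,0,0,0,0,0]';python3 -m jog '[0,0,8,0,0,0,8,0,0,0,0,0]';python3 - <<'E'
from h import *
s=bot.get_state();print((s["tcp_rot"].T@(np.r_[.5097,.1430,s["tcp_pos"][2]]-s["tcp_pos"])*1e3).round(1))
E
```

```text
clock: 22.78
tcp_pos: [0.5096, 0.1431, 0.2616]
tcp_rot: [[0.967, 0.253, -0.011], [0.253, -0.967, 0.005], [-0.009, -0.008, -1.0]]
wrist_force: [-0.3, 0.2, -0.0]
gripper_width: 0.0852
clock: 23.03
tcp_pos: [0.509, 0.1432, 0.2461]
tcp_rot: [[0.967, 0.253, -0.008], [0.253, -0.967, 0.005], [-0.006, -0.007, -1.0]]
wrist_force: [0.8, -0.2, 0.5]
gripper_width: 0.0858
[ 0.6  0.4 -0. ]
```

```bash
python3 -m jog '[0,0,6,0,0,0,6,0,0,0,6,0,0,0,0,0]';python3 -m jog '[0,0,3,0,0,0,3,0,0,0,0,0]';python3 -m jog '[0,0,3,0,0,0,3,0]'
python3 - <<'E'
from h import *
f=bot.grab_frame("wrist")[:,:,::-1];cv2.imwrite("pics/w11.png",f)
E
```

```text
clock: 23.37
tcp_pos: [0.507, 0.1433, 0.2262]
tcp_rot: [[0.967, 0.254, -0.008], [0.254, -0.967, 0.005], [-0.006, -0.007, -1.0]]
wrist_force: [0.4, -0.4, -0.1]
gripper_width: 0.0858
clock: 23.62
tcp_pos: [0.5065, 0.1434, 0.2193]
tcp_rot: [[0.967, 0.254, -0.009], [0.254, -0.967, 0.005], [-0.007, -0.007, -1.0]]
wrist_force: [0.0, 0.7, 0.3]
gripper_width: 0.0851
clock: 23.78
tcp_pos: [0.5073, 0.1431, 0.214]
tcp_rot: [[0.967, 0.254, -0.007], [0.254, -0.967, 0.005], [-0.005, -0.006, -1.0]]
wrist_force: [-0.4, -2.5, 4.7]
gripper_width: 0.0856
```

View pics/w11.png

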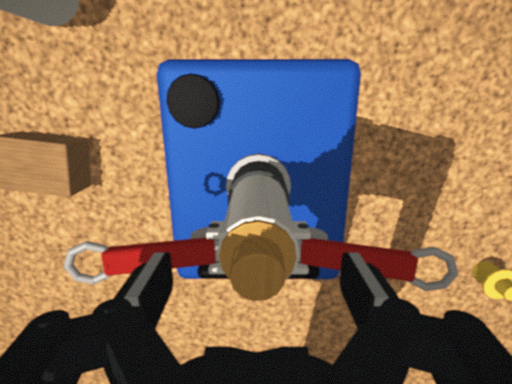

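Both fingers are over the arms and contact came at the predicted height. I'll press down, checking the symmetry as I go.

```bash
python3 -m jog '[1,0,3,0,1,0,3,0,0,0,3,0]';python3 -m jog '[0,0,3,0,0,0,3,0,0,0,3,0]';python3 -m jog '[0,0,3,0,0,0,3,0,0,0,3,0]'
python3 - <<'E'
from h import *
f=bot.grab_frame("wrist")[:,:,::-1];cv2.imwrite("pics/w12.png",f)
E
```

```text
clock: 24.08
tcp_pos: [0.5101, 0.1432, 0.2079]
tcp_rot: [[0.967, 0.254, -0.004], [0.254, -0.967, 0.004], [-0.003, -0.005, -1.0]]
wrist_force: [-3.6, -1.5, 11.0]
gripper_width: 0.0853
clock: 24.33
tcp_pos: [0.5112, 0.1433, 0.2038]
tcp_rot: [[0.967, 0.254, -0.001], [0.254, -0.967, 0.004], [0.0, -0.004, -1.0]]
wrist_force: [-7.0, -1.9, 13.9]
gripper_width: 0.0856
clock: 24.58
tcp_pos: [0.5116, 0.1434, 0.1999]
tcp_rot: [[0.967, 0.254, 0.001], [0.254, -0.967, 0.003], [0.002, -0.003, -1.0]]
wrist_force: [-5.9, -1.2, 11.7]
gripper_width: 0.0855
```

View pics/w12.png

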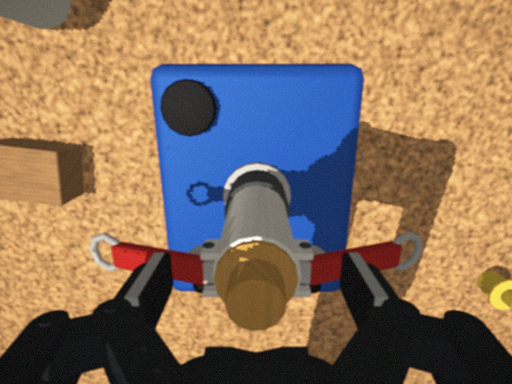

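Both arms are swinging down equally, and both are below level. I'll continue.

```bash
python3 -m jog '[-0.5,0,3.5,0,-0.5,0,3.5,0,0,0,3.5,0]';python3 -m jog '[0,0,3.5,0,0,0,3.5,0,0,0,3.5,0]';python3 -m jog '[0,0,3.5,0,0,0,3.5,0,0,0,3.5,0]'
python3 - <<'E'
from h import *
f=bot.grab_frame("wrist")[:,:,::-1];cv2.imwrite("pics/w13.png",f)
E
```

```text
clock: 24.88
tcp_pos: [0.5118, 0.1434, 0.1942]
tcp_rot: [[0.967, 0.255, 0.005], [0.255, -0.967, 0.003], [0.006, -0.002, -1.0]]
wrist_force: [-5.2, -1.2, 11.4]
gripper_width: 0.0854
clock: 25.13
tcp_pos: [0.5135, 0.1437, 0.1883]
tcp_rot: [[0.967, 0.255, 0.01], [0.255, -0.967, 0.004], [0.011, -0.001, -1.0]]
wrist_force: [-3.1, -1.1, 10.9]
gripper_width: 0.0852
clock: 25.38
tcp_pos: [0.5159, 0.1442, 0.1822]
tcp_rot: [[0.967, 0.255, 0.016], [0.255, -0.967, 0.004], [0.017, 0.0, -1.0]]
wrist_force: [-1.5, -0.7, 8.1]
gripper_width: 0.0855
```

View pics/w13.png

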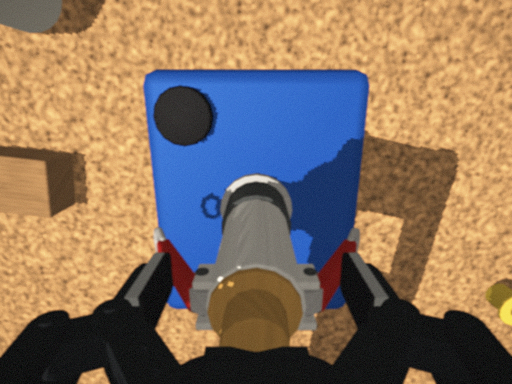

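```bash
python3 -m jog '[-4,1,3,0,-1,0,3,0]';python3 -m jog '[0,0,0,0,0,0,0,0,0,0,0,0]' 0.6 25;python3 -m jog '[0,0,0,0,0,0,0,0,0,0,0,0]'
python3 - <<'E'
from h import *
f=bot.grab_frame("wrist")[:,:,::-1];cv2.imwrite("pics/w14.png",f)
E
```

```text
clock: 25.6
tcp_pos: [0.5148, 0.1429, 0.1787]
tcp_rot: [[0.967, 0.255, 0.025], [0.255, -0.967, 0.007], [0.026, -0.0, -1.0]]
wrist_force: [-1.9, -0.8, 6.8]
gripper_width: 0.0853
clock: 25.85
tcp_pos: [0.5143, 0.144, 0.1798]
tcp_rot: [[0.967, 0.255, 0.024], [0.254, -0.967, 0.009], [0.026, -0.003, -1.0]]
wrist_force: [-2.3, 1.6, 3.4]
gripper_width: 0.0625
clock: 26.1
tcp_pos: [0.5143, 0.144, 0.1798]
tcp_rot: [[0.967, 0.254, 0.024], [0.254, -0.967, 0.01], [0.025, -0.004, -1.0]]
wrist_force: [-1.3, -1.3, 3.5]
gripper_width: 0.062
```

View pics/w14.png

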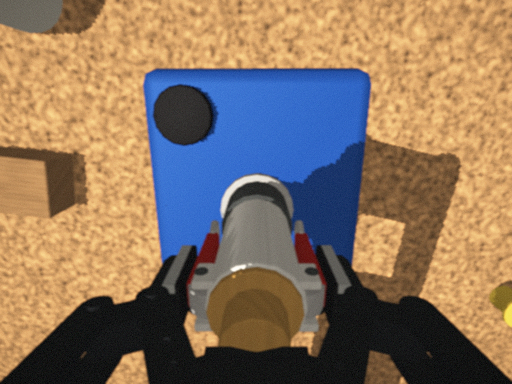

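```bash
python3 -m jog '[0,0,0,0,0,0,0,0,0,0,0,0]' 0.3 50;python3 -m jog '[0,0,0,0]' 1 50;python3 -m jog '[0,0,0,0,0,0,0,0]';python3 -m jog '[0,0,-10,0,0,0,-15,0,0,0,-15,0,0,0,-15,0,0,0,-20,0]';python3 -m jog '[0,0,-20,0,0,0,-20,0,0,0,-20,0,-30,0,0,0,0,0,0,0]'
python3 - <<'E'
from h import *
f=bot.grab_frame("wrist")[:,:,::-1];cv2.imwrite("pics/w15.png",f)
g=bot.grab_frame("side")[90:190,190:290,::-1]
cv2.imwrite("pics/h15.png",cv2.resize(g,(600,600),interpolation=cv2.INTER_CUBIC))
E
```

```text
clock: 26.4
tcp_pos: [0.5143, 0.144, 0.18]
tcp_rot: [[0.967, 0.254, 0.023], [0.254, -0.967, 0.01], [0.025, -0.004, -1.0]]
wrist_force: [-1.9, -1.1, 3.1]
gripper_width: 0.0614
clock: 26.48
tcp_pos: [0.5142, 0.1439, 0.1795]
tcp_rot: [[0.967, 0.254, 0.023], [0.254, -0.967, 0.01], [0.025, -0.004, -1.0]]
wrist_force: [0.1, -0.2, -0.8]
gripper_width: 0.0715
clock: 26.65
tcp_pos: [0.5143, 0.1437, 0.1788]
tcp_rot: [[0.967, 0.254, 0.023], [0.254, -0.967, 0.009], [0.025, -0.003, -1.0]]
wrist_force: [0.1, 0.5, 0.1]
gripper_width: 0.0852
clock: 27.07
tcp_pos: [0.5095, 0.1427, 0.2529]
tcp_rot: [[0.967, 0.255, 0.014], [0.254, -0.967, 0.008], [0.015, -0.004, -1.0]]
wrist_force: [-0.3, 0.6, -0.9]
gripper_width: 0.0855
clock: 27.48
tcp_pos: [0.4804, 0.1344, 0.3229]
tcp_rot: [[0.967, 0.255, 0.022], [0.255, -0.967, 0.007], [0.023, -0.001, -1.0]]
wrist_force: [0.3, 0.2, -0.9]
gripper_width: 0.0855
```

View pics/w15.png

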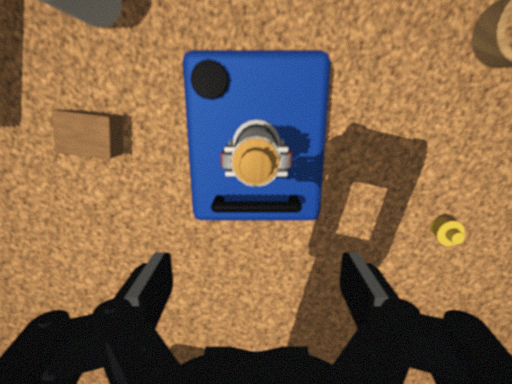

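View pics/h15.png

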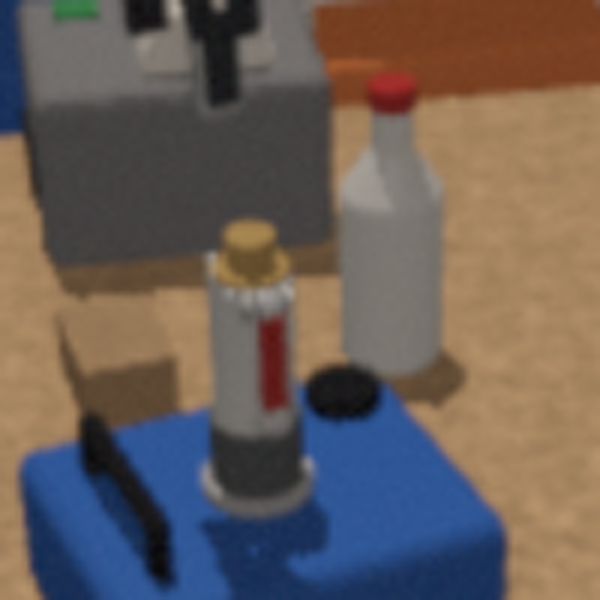

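Both arms hang down: red edges are symmetric at (224,160) and (289,160) in the wrist view, and the near arm is vertical in the side view. The adapter is upright and seated and the gripper is clear, so I'll hand in.

```bash
python3 -m jog '[0,0,0,0,0,0,0,0]'; python3 -c "
from cell import bot
print(bot.sign_off())"
```

```text
clock: 27.75
tcp_pos: [0.4845, 0.1347, 0.3246]
tcp_rot: [[0.967, 0.254, 0.028], [0.254, -0.967, 0.007], [0.029, -0.0, -1.0]]
wrist_force: [-0.5, 0.1, 0.7]
gripper_width: 0.0858
the job is handed in; nothing more can be done
None
```

The adapter is pressed home in the coupler, both cam arms are down and released, and I handed the job in at 27.8 s. `sign_off` gave no verdict.

- **Pressing home:** First firm contact was 12.2 mm above the hard stop, against 12 mm of seal travel. The push took about 12 N, rising to about 18 N at the stop.
- **Cam arms:** The open gripper pressed both down together, and they looked level with each other in the wrist pictures on the way. I then squeezed them until the gap read 61–62 mm, against the 63 mm expected when locked.
- **Last pictures:** The adapter stands upright with its flange just above the rim. The near arm hangs vertical, and in the wrist view the red edges are symmetric. The objects in view looked undisturbed, and the wrist force with the gripper clear was about 0.

Checks that disagreed or were incomplete:
- **Positions:** The overhead and side cameras placed objects about 3 mm from where the wrist camera did. The adapter also sat about 3 mm off-centre in the grip along the pads, so I shifted the insertion by 3 mm.
- **Tool tilt:** The tool drifted up to 0.065 rad off vertical, and I worked it back with paired moves.
- **Side force:** There was 5–10 N of sideways force at the wrist while pressing. I could not read the adapter-to-tank contact force itself.
- **Far arm:** It was hidden in the last side view. Its position rests on the squeeze width and the wrist picture.

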